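Step the specimen stage under the pointer

TASK

Use the black knob on the two-way sliding stage to bring the specimen with the single round metal spot under the fixed pointer and stop there for a full second; then step the stage on until the specimen with the two metal bars is under the pointer, and let go of the knob. The specimens stay in their pockets.

Things in the scene. Friction and masses are not known exactly. Their poses are not given: they have to be found in the camera images.
- pointer_tip (a point): Tip of the fixed steel stylus pointing straight down, 78 mm above the bench, on a level rod (nothing of it above 110 mm) from a post 127 mm behind it, on a fixed foot behind the stage. x = along the lower slide, level, away from the knob to the post (points away from the robot, turned up to 0.3 rad to the right); y = along the upper slide; z up.
- knob_grip (a point): On the axis of the black upright knob, 22 mm across, at the robot's end of the aluminium carrier; point 90 mm above the bench, knob top 108, collar top 54 mm. Axes as pointer_tip. The carrier (100 mm square, its centre 108 mm from the knob along +x) slides level in x and y (110, 100 mm travel, enough for every pocket), never turns, about 2 N friction, no spring, and stays where it is left.
- mount_round: Black round resin specimen, 30 mm across, 19 mm tall, with ONE ROUND metal spot in its top, loose in one of the carrier's four round pockets (34 mm wide, 10 deep, 2 x 2 at 43 mm spacing; which one varies) and carried along with it. At the start no specimen is under the pointer. Origin: centre of its underside, 46 mm above the bench.
- mount_two_bars: Black round resin specimen, 30 mm across, 14 mm tall, with TWO parallel metal BARS in its top, loose in another of the four pockets (which one varies). Origin: centre of its underside, 46 mm above the bench. The other two pockets hold look-alikes with one rectangular metal patch, which play no part.
There are look-alikes about, which are no part of the job. Leave any green or yellow look-alike of the mount_round alone.

How it is judged:
By the outcome, as a careful person would: the job done as asked, in the order asked, and still so for the second after the job is handed in, with the robot touching nothing.
It also fails if it takes over 42 s, if anything falls off the work surface, if the arm or the gripper's body presses on something with over 40 N, if the wrist force passes 120 N, or if a joint passes its speed limit or range.

ROBOT

A 7-joint arm with a two-finger parallel gripper is mounted at the origin on a cart in front of the work surface, level with it; the furniture and walls round the work are solid. World frame = base frame: x ahead of the robot, y to its left, z up, the work surface at z = 0. Lengths are in m, angles in rad, forces in N, time in s.
With the tool pointing down it reaches from about 0.425 to 0.875 m from the base axis. Payload 8.4 kg.
Tool frame: the origin (TCP) lies on the front face of the gripper's body, between the roots of the fingers; the fingertips stand robot.finger_overhang ahead of it and the grasp point (between the pads) lies 54 mm ahead of it (robot.finger_overhang is the distance from the TCP to the fingertips, in m); z points along the fingers, y is the line along which they close (so a half turn about z gives the same grasp; the last joint's range is limited). The gripper opens to 85 mm and grips with 20 to 120 N. Pads are 22 mm wide; open, the fingers measure 114 mm over their backs; the gripper's body (76 mm by 85 mm) begins 54 mm behind the grasp point. The pads swing forward as they close: fully open they stand 13 mm farther back than shut.
Start: joints at [-1.351, 0.333, 0.04, 1.465, -0.013, 1.343, -0.059], TCP at [0.204, 0.617, 0.304] pointing down, gripper open.
Joint ranges: [-2.58, 2.58], [-0.38, 2.09], [-1.3, 1.39], [0.25, 2.4], [-1.5, 4.64], [0.08, 2.09], [-2.65, 2.65]. Speed limits (rad/s): [2.22, 2.22, 2.79, 2.79, 3.14, 3.14, 3.14].

INTERFACE

Orientations are given as a unit quaternion [x, y, z, w].
In Python, from rig import sensors, vision, job, robot gives the robot as it stands.
- The arm moves only by the shell command python3 -m creep 'ROWS' [FORCE]. ROWS is text: rows parted by semicolons, each of 7 numbers parted by spaces: the shift along the tool's x, y, z each as a share of 0.5 m, from -1 to 1, then the turn, a rotation vector about the tool's x, y, z each as a share of 6 degrees, from -1 to 1, then the finger opening in mm, from 0 to 85.4. A call has 1 to 10 rows; each row shifts and turns the commanded pose from where the row before left it, along the tool's axes as they then stand; what a row does not reach is not made up. A row lasts 1/8 s, in which the tool goes at most 62.5 mm and 10.7 degrees, less where a joint would pass 70% of its speed; a pose out of reach is approached as far as the arm can. A call with a number of a shift or a turn outside -1 to 1 is refused whole. A call with a gripper value outside its range is refused whole. The fingers move at their own pace and stop on an object; FORCE is the grip in N (left out, the last holds). Time passes only in rows, so rows that do not move let the fingers close. It gives the time, the measured TCP pose, the force, the opening and the grip force at its end, in the units of the state.
- sensors.state(): the state, without advancing time (a new reading comes with each control period).
- vision.capture(name): name is "scene" or "side" or "wrist"; returns the picture (400x640x3 uint8, red, green, blue); there is no depth.
- vision.camera_info(name): a dict with "intrinsics" (3x3 intrinsics, pixels), "distortion" ([k1, k2, p1, p2, k3] as OpenCV has them; the pictures are not rectified), "R" (3x3) and "t" (3): a world point X has camera coordinates R X + t. Camera axes: x right, y down, z forward; pixel columns grow to the right and rows downward; lengths in m; the calibration is good to about 2 mm. A picture is of the moment at which its call begins: read the wrist's pose just before it. camera_info takes no time and is no camera call; for the wrist camera it gives the pose at the moment of the call.
- job.sign_off(): hands the job in; it is judged then, once.
The state is a dict: "time_s": time; "joint_pos": joint angles; "qd": joint speeds; "joint_torque": joint torques, N m; "ee_pos": TCP position; "eef_rot": TCP orientation; "ft_force": force on the tool from outside, world axes, zero at the start; "torque": the same for the moment, N m; "opening": opening from 0.0 (shut) to 1.0 (fully open); "grip_force": force on a finger pad.
Only numpy, scipy, OpenCV 4.12 (cv2) and the standard library are available. Lean on these libraries where they do the work, as an engineer would, in place of code of your own. Each camera call takes 0.05 s, during which the arm holds its last target. There are 200 camera calls.

## Working session

There is one attempt and no reset: what is moved stays moved. The work goes in short steps, Python scripts to look and compute and a shell command to move; the robot and the scene stay as the last step left them, time stands still between calls to the robot, and variables do not carry over. Pictures are saved under pics/ and viewed, at most 10 in all, crops included, and the job is handed in when it is done.

```bash
ls; mkdir -p pics; python3 - <<'E'
from rig import sensors, vision, robot
import cv2,numpy as np
s=sensors.state();print(s['time_s'],s['ee_pos'],s['eef_rot'],robot.finger_overhang)
for n in("scene","side"):
    im=vision.capture(n);cv2.imwrite(f"pics/{n}0.png",im[:,:,::-1])
    c=vision.camera_info(n);print(n,np.round(c["intrinsics"],1).tolist(),np.round(-c["R"].T@c["t"],3),np.round(c["R"],3).tolist(),c["distortion"])
E
```

```text
pics
0.0 [0.20362182 0.61691707 0.30301314] [ 1.58706801e-01  9.87325412e-01 -8.22589466e-04 -7.71951474e-05] 0.0726
scene [[442.7, 0.0, 318.6], [0.0, 442.7, 197.2], [0.0, 0.0, 1.0]] [-0.097  0.793  0.458] [[-0.62, -0.785, 0.013], [-0.368, 0.275, -0.888], [0.693, -0.555, -0.459]] [-0.09315397  0.          0.          0.          0.        ]
side [[429.1, 0.0, 325.2], [0.0, 429.1, 200.2], [0.0, 0.0, 1.0]] [0.176 1.016 0.454] [[-0.925, -0.379, -0.007], [-0.163, 0.416, -0.895], [0.342, -0.827, -0.446]] [-0.09341704  0.          0.          0.          0.        ]
```

View pics/scene0.png

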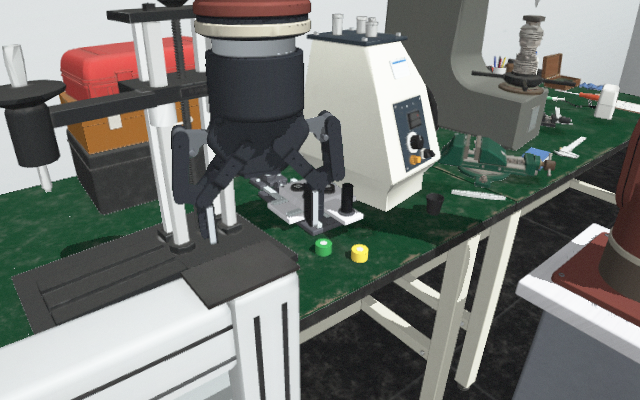

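View pics/side0.png

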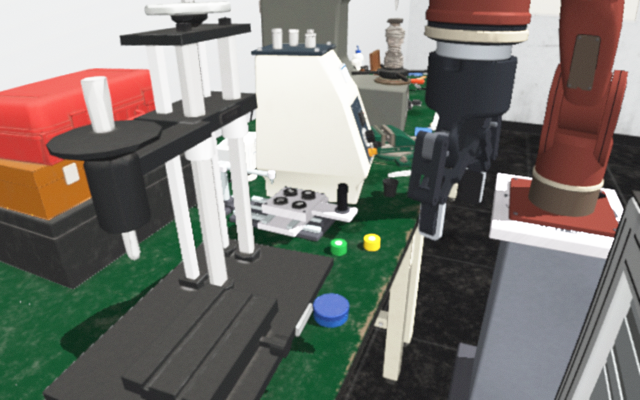

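The scene view shows the knob at about (347,197), partly behind the gripper. The side view shows the carrier with four specimens near (295,197) and the knob near (343,197). I'll enlarge both.

```bash
python3 - <<'E'
import cv2
a=cv2.imread("pics/side0.png")[160:250,215:365];b=cv2.imread("pics/scene0.png")[160:250,240:390]
for i,x in enumerate((a,b)): cv2.imwrite(f"pics/crop{i}.png",cv2.resize(x,None,fx=5,fy=5,interpolation=cv2.INTER_CUBIC))
E
```

```text
(no output)
```

View pics/crop0.png

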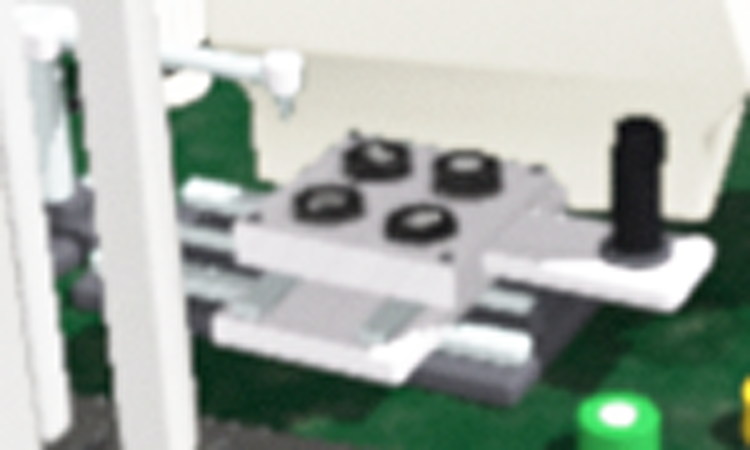

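View pics/crop1.png

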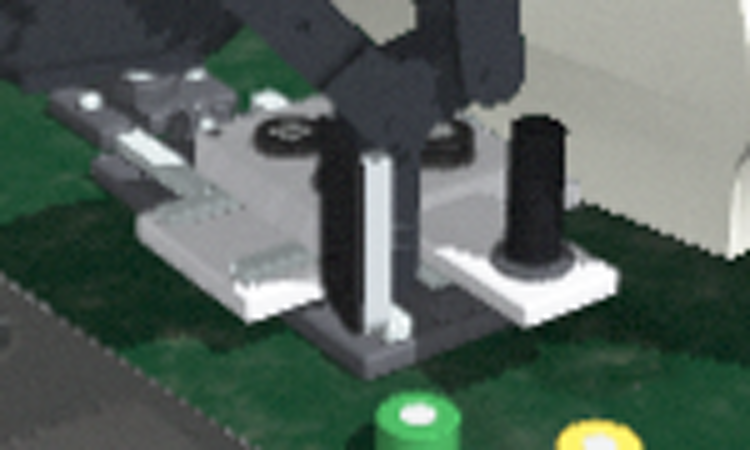

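Knob top is at side (342.8,184.6) and scene (347.6,184.4). Its collar is at side (342.6,209.5) and scene (346.8,211). The stylus tip is at side (272.6,182.3). The specimens are far, mid-left, near and right, at crop pixels (378,155), (467,168), (328,200) and (420,220).

```bash
cat > h.py <<'E'
import numpy as np,cv2
def ray(c,uv):
    p=cv2.undistortPoints(np.array([[uv]],float),np.array(c["intrinsics"]),np.array(c["distortion"]))[0,0]
    R=np.array(c["R"]);return -R.T@np.array(c["t"]),R.T@np.array([*p,1])/np.linalg.norm([*p,1])
def tri(rs):
    A=np.zeros((3,3));b=np.zeros(3)
    for o,d in rs:
        P=np.eye(3)-np.outer(d,d);A+=P;b+=P@o
    X=np.linalg.solve(A,b);return X,[round(float(np.linalg.norm(np.cross(X-o,d)))*1e3,1) for o,d in rs]
def atz(r,z): o,d=r;return o+d*(z-o[2])/d[2]
E
python3 - <<'E'
from rig import vision
from h import *
S=vision.camera_info("side");C=vision.camera_info("scene")
print("top",tri([ray(S,(342.8,184.6)),ray(C,(347.6,184.4))]))
print("col",tri([ray(S,(342.6,209.5)),ray(C,(346.8,211))]))
print("tip",atz(ray(S,(272.6,182.3)),.078))
for z,(u,v) in zip((.06,)*4,((378,150),(467,165),(328,198),(420,218))):print(atz(ray(S,(215+u/5,160+v/5)),z))
E
```

```text
top (array([0.4353203 , 0.3006443 , 0.10936552]), [1.3, 1.3])
col (array([0.43564507, 0.29912549, 0.05368866]), [1.2, 1.2])
tip [0.60197755 0.28222674 0.078     ]
[0.56630795 0.26891418 0.06      ]
[0.52423792 0.26858803 0.06      ]
[0.56478443 0.31841041 0.06      ]
[0.5215023  0.32096577 0.06      ]
```

Knob top is at z=0.109 and collar at 0.054, so both heights match the text. Before moving, I'll check the wrist camera mounting and where the tall stand is.

```bash
python3 - <<'E'
from rig import vision,sensors
from h import *
from scipy.spatial.transform import Rotation as Q
S=vision.camera_info("side");W=vision.camera_info("wrist");s=sensors.state()
for uv in((190,283),(215,288),(245,258),(332,262)):print("stand",atz(ray(S,uv),.02))
R=Q.from_quat(s["eef_rot"]).as_matrix();o=-W["R"].T@W["t"]
print("cam in tool",R.T@(o-s["ee_pos"]),R.T@W["R"].T, W["intrinsics"][0][0]);print(R)
print("blue,green",atz(ray(S,(331,310)),.02),atz(ray(S,(339,246)),.02))
E
```

```text
stand [0.60050931 0.57886826 0.02      ]
stand [0.55410009 0.5737547  0.02      ]
stand [0.5545069  0.48073129 0.02      ]
stand [0.40519939 0.43417239 0.02      ]
cam in tool [ 0.07709761 -0.00032146 -0.06991972] [[ 6.28640503e-04 -9.52272181e-01 -3.05249567e-01]
 [ 9.99999574e-01  3.92283941e-04  8.35641318e-04]
 [-6.76013477e-04 -3.05249963e-01  9.52272022e-01]] 285.1290468559852
[[-9.49608332e-01  3.13438804e-01 -3.64101623e-04]
 [ 3.13439000e-01  9.49607273e-01 -1.42135211e-03]
 [-9.97533559e-05 -1.46385145e-03 -9.99998924e-01]]
blue,green [0.36049081 0.55195403 0.02      ] [0.4121004 0.3809265 0.02     ]
```

```bash
python3 -m creep '0 0 0 0 0 -0.85 85; 0 0 0 0 0 -0.85 85; 0 0 0 0 0 -0.85 85; -0.07 -0.087 0.015 0 0 0 85; -0.07 -0.087 0.015 0 0 0 85; -0.07 -0.087 0.015 0 0 0 85; -0.07 -0.087 0.015 0 0 0 85; -0.07 -0.087 0.015 0 0 0 85; -0.07 -0.087 0.015 0 0 0 85; -0.07 -0.087 0.015 0 0 0 85'; python3 -m creep '0 0 0 0 0 0 85'
python3 - <<'E'
from rig import vision,sensors
import cv2,pickle
W=vision.camera_info("wrist");im=vision.capture("wrist");pickle.dump(W,open("w1.pkl","wb"))
cv2.imwrite("pics/w1.png",im[:,:,::-1]); print(sensors.state()["time_s"])
E
```

```text
time_s: 1.35
ee_pos: [0.4333, 0.2987, 0.2511]
eef_rot: [0.026, 1.0, -0.0, -0.0]
ft_force: [-0.0, 0.6, 0.4]
opening: 0.996
grip_force: 0.0
time_s: 1.48
ee_pos: [0.435, 0.2958, 0.2508]
eef_rot: [0.03, 1.0, -0.001, -0.0]
ft_force: [-1.0, -0.0, -0.8]
opening: 0.996
grip_force: 0.0
1.525
```

View pics/w1.png

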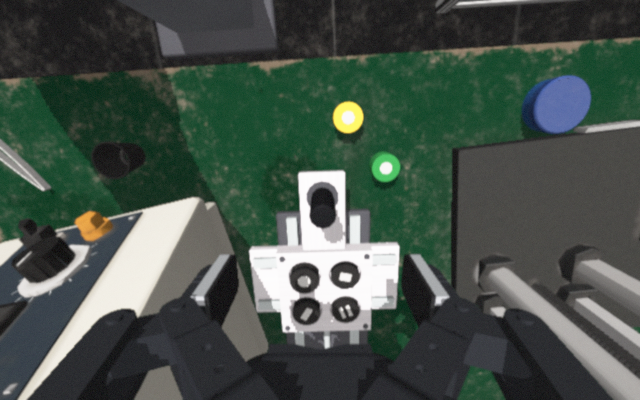

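The wrist view (image up is toward the robot) shows the knob top at about (322,215) and specimens near (304,278), (346,274), (307,311) and (346,310). The stylus is near (326,342). I'll enlarge this area.

```bash
python3 - <<'E'
import cv2
a=cv2.imread("pics/w1.png")[180:355,250:410]
cv2.imwrite("pics/w1c.png",cv2.resize(a,(544,595),interpolation=cv2.INTER_CUBIC))
E
```

```text
(no output)
```

View pics/w1c.png

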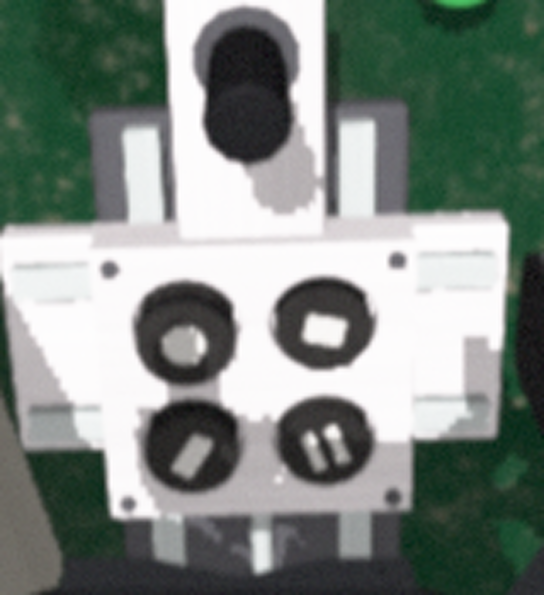

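The round spot is at crop (184,343), in the robot-side pocket on the right (-y). The two bars are at (326,446), in the far pocket on the +y side. Screws are at (110,269), (397,260), (128,503) and (392,497).

```bash
python3 - <<'E'
import pickle
from h import *
W=pickle.load(open("w1.pkl","rb"))
px=lambda u,v:(250+u/3.4,180+v/3.4)
f=lambda u,v,z:np.round(atz(ray(W,px(u,v)),z),4)
sc=[f(*p,.056) for p in((110,269),(397,260),(128,503),(392,497))]
print("screws",*sc)
ex=(sc[2]+sc[3]-sc[0]-sc[1])/2;ey=(sc[1]+sc[3]-sc[0]-sc[2])/2
print("yaw x",np.arctan2(ex[1],ex[0]),"yaw from y",np.arctan2(-ey[0],ey[1]),"centre",np.mean(sc,0))
print("round",f(184,346,.065),"bars",f(326,447,.060),"patches",f(325,330,.06),f(192,457,.06))
print("pockets outline centres", f(187,332,.056),f(325,323,.056),f(193,446,.056),f(325,440,.056))
print("knob top",f(248,120,.108),"base",f(246,56,.054))
p,_=cv2.projectPoints(np.array([[.602,.282,.078],[.73,.275,.1]]),cv2.Rodrigues(W["R"])[0],W["t"],W["intrinsics"],W["distortion"]);print((p[:,0]-[250,180])*3.4)
print("thing",f(261,517,.078),f(261,570,.078),f(261,517,.1))
E
```

```text
screws [0.5027 0.2523 0.056 ] [0.5047 0.3401 0.056 ] [0.5906 0.2496 0.056 ] [0.5932 0.3377 0.056 ]
yaw x -0.028903513144411728 yaw from y -0.026145263241727126 centre [0.5478   0.294925 0.056   ]
round [0.5253 0.2738 0.065 ] bars [0.5687 0.3161 0.06  ] patches [0.5254 0.3171 0.06  ] [0.5701 0.2727 0.06  ]
pockets outline centres [0.5262 0.2742 0.056 ] [0.5255 0.3174 0.056 ] [0.569  0.2729 0.056 ] [0.5692 0.3161 0.056 ]
knob top [0.4372 0.2977 0.108 ] base [0.4377 0.2977 0.054 ]
[[226.12011563 578.25753351]
 [228.22078474 933.42277662]]
thing [0.5788 0.2942 0.078 ] [0.5994 0.2932 0.078 ] [0.5588 0.2947 0.1   ]
```

Stage yaw is −0.027 rad and the pocket spacing comes out at 43 mm, as it should. The tip needs a second view, and the arm is now out of the scene camera's way.

```bash
python3 - <<'E'
from rig import vision
from h import *
o=[]
for n in("side","scene"):
    im=vision.capture(n)[:,:,::-1];cv2.imwrite(f"pics/{n}1.png",im)
    c=vision.camera_info(n)
    p,_=cv2.projectPoints(np.array([[.602,.282,.078]]),cv2.Rodrigues(c["R"])[0],c["t"],c["intrinsics"],c["distortion"]);p=p[0,0]
    x,y=int(p[0])-50,int(p[1])-30;print(n,p,"corner",x,y)
    o.append(cv2.resize(im[y:y+75,x:x+100],None,fx=4,fy=4,interpolation=cv2.INTER_CUBIC)) 
cv2.imwrite("pics/t1.png",np.hstack(o))
E
```

```text
side [272.64138753 182.25821761] corner 222 152
scene [301.42440575 168.81952475] corner 251 138
```

View pics/t1.png

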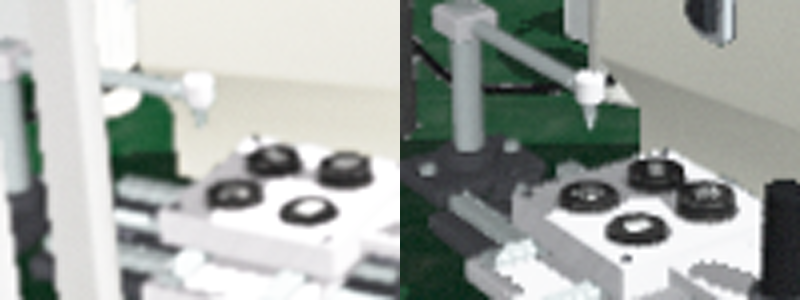

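The tip is at side crop (201,125) and scene crop (190,129). The round spot is at side (346,162) and scene (305,190); the bars are at side (234,193) and scene (188,194).

```bash
python3 - <<'E'
from rig import vision
from h import *
S=vision.camera_info("side");C=vision.camera_info("scene")
s=lambda u,v:ray(S,(222+(u+.5)/4-.5,152+(v+.5)/4-.5)); c=lambda u,v:ray(C,(251+(u+.5)/4-.5,138+(v+.5)/4-.5))
for n,a,b,z in(("tip",s(201,125),c(190,129),.078),("round",s(346,162),c(305,190),.065),("bars",s(234,193),c(188,194),.06)):
    print(n,tri([a,b]),atz(a,z)[:2],atz(b,z)[:2])
E
```

```text
tip (array([0.59669964, 0.29438993, 0.08164694]), [0.9, 0.9]) [0.60198168 0.28545853] [0.60168942 0.29089962]
round (array([0.52032034, 0.27861062, 0.06862569]), [1.3, 1.3]) [0.52212168 0.27439432] [0.52834323 0.27177956]
bars (array([0.56615509, 0.31821861, 0.06026517]), [1.1, 1.1]) [0.56510657 0.31990651] [0.56859397 0.31631511]
```

All estimates of tip minus round agree on roughly (0.076, 0.0155). One wrist view from further forward and higher should put tip and specimens in the same image.

```bash
python3 -m creep '-0.08 0 -0.05 0 0 0 85; -0.08 0 -0.05 0 0 0 85; 0 0 0 0 0 0 85; 0 0 0 0 0 0 85'
python3 - <<'E'
from rig import vision,sensors
import cv2,pickle
W=vision.camera_info("wrist");im=vision.capture("wrist")[:,:,::-1];pickle.dump(W,open("w2.pkl","wb"))
cv2.imwrite("pics/w2.png",im);cv2.imwrite("pics/w2c.png",cv2.resize(im[180:330,250:410],None,fx=4,fy=4,interpolation=cv2.INTER_CUBIC))
E
```

```text
time_s: 2.12
ee_pos: [0.5113, 0.2977, 0.3007]
eef_rot: [0.025, 1.0, -0.0, -0.001]
ft_force: [0.1, 0.2, -0.6]
opening: 0.995
grip_force: 0.0
```

View pics/w2c.png

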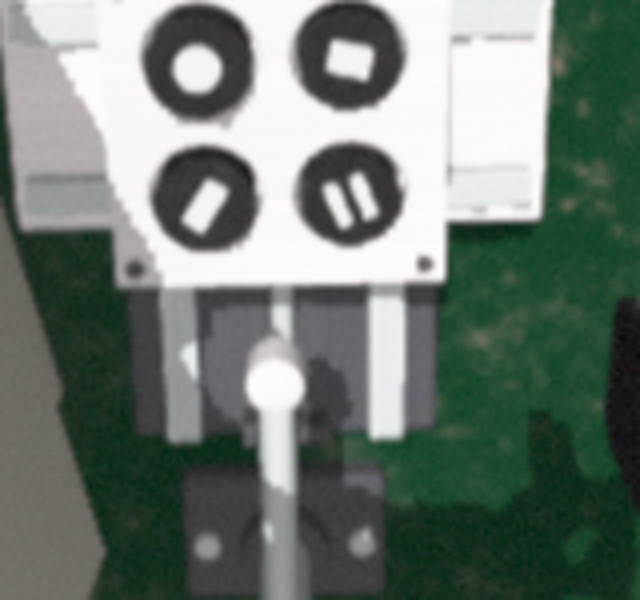

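The round spot is at (197,69), the bars at (351,200), the stylus head top at (275,383) and its cone end at about (269,337).

```bash
python3 - <<'E'
import pickle
from h import *
W=pickle.load(open("w2.pkl","rb"))
f=lambda u,v,z:np.round(atz(ray(W,(250+(u+.5)/4-.5,180+(v+.5)/4-.5)),z)[:2],4)
print("tip",f(269,337,.078),"head",f(275,383,.108),"round",f(197,69,.065),"bars",f(351,200,.060), "rect", f(205,207,.06),"sq",f(350,61,.06))
print("pockets(top rims)",f(198,62,.065),f(350,53,.06),f(206,197,.06),f(351,192,.06))
W=-W["R"].T@W["t"];print(W)
E
```

```text
tip [0.6025 0.2897] head [0.599  0.2918] round [0.5246 0.2735] bars [0.5685 0.3156] rect [0.5687 0.2724] sq [0.5258 0.3166]
pockets(top rims) [0.5225 0.2739] [0.5234 0.3166] [0.5655 0.2729] [0.566  0.3156]
[0.4342597  0.30102754 0.37075047]
```

```bash
python3 - <<'E'
from rig import vision
from h import *
S=vision.camera_info("side");C=vision.camera_info("scene")
print("machine base", [np.round(atz(ray(C,p),0.0),3) for p in((390,207),(300,163+15))],[np.round(atz(ray(S,p),0.0),3) for p in((353,204),(266,193))])
E
python3 -m creep '0.074 -0.0035 0 0 0 0 60; 0.074 -0.0035 0.05 0 0 0 60; 0 0 0.1 0 0 0 60; 0 0 0 0 0 0 60; 0 0 0 0 0 0 60'
```

```text
machine base [array([0.465, 0.144, 0.   ]), array([0.702, 0.213, 0.   ])] [array([0.456, 0.171, 0.   ]), array([0.675, 0.193, 0.   ])]
time_s: 2.8
ee_pos: [0.4386, 0.2972, 0.2278]
eef_rot: [0.026, 1.0, 0.0, 0.0]
ft_force: [0.6, -0.2, 0.4]
opening: 0.705
grip_force: 0.0
```

```bash
python3 -m creep '0.002 -0.001 0.08 0 0 0 60; 0 0 0.08 0 0 0 60; 0 0 0 0 0 0 60; 0 0 0 0 0 0 15; 0 0 0 0 0 0 15; 0 0 0 0 0 0 15; 0 0 0 0 0 0 15; 0 0 0 0 0 0 15; 0 0 0 0 0 0 15' 40
```

```text
time_s: 3.92
ee_pos: [0.4384, 0.2969, 0.1485]
eef_rot: [0.026, 1.0, 0.001, 0.001]
ft_force: [-0.1, 0.0, 8.1]
opening: 0.245
grip_force: 38.7
```

```bash
python3 -m creep '-0.03 0 0 0 0 0 15; -0.03 0 0 0 0 0 15; -0.03 0 0 0 0 0 15; -0.03 0 0 0 0 0 15; -0.03 0 0 0 0 0 15; -0.001 0.02 0 0 0 0 15; 0 0.02 0 0 0 0 15; 0 0 0 0 0 0 15; 0 0 0 0 0 0 15'
python3 - <<'E'
from rig import vision
from h import *
o=[]
for n in("side","scene"):
    im=vision.capture(n)[:,:,::-1];cv2.imwrite(f"pics/{n}2.png",im)
    x,y=(222,152) if n=="side" else (251,138)
    o.append(cv2.resize(im[y:y+75,x:x+80],None,fx=5,fy=5,interpolation=cv2.INTER_CUBIC))
cv2.imwrite("pics/t2.png",np.hstack(o))
E
```

```text
time_s: 5.05
ee_pos: [0.5151, 0.3134, 0.1485]
eef_rot: [0.026, 1.0, 0.001, 0.002]
ft_force: [2.4, 2.1, 6.6]
opening: 0.251
grip_force: 39.2
```

View pics/t2.png

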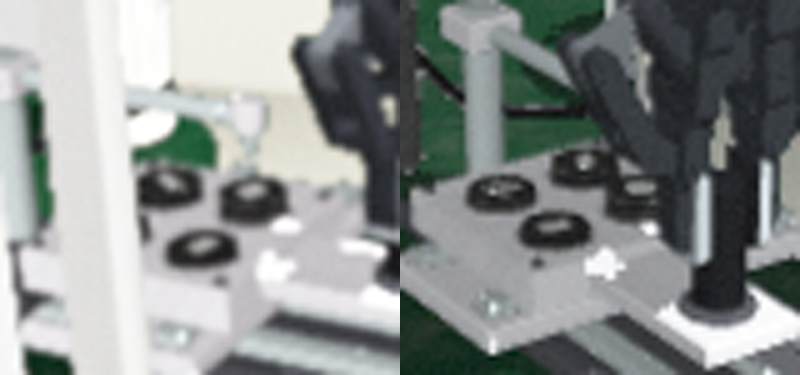

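The side view shows the tip at (251,156) just above the round spot at (253,191). The scene camera sees the round specimen at about (636,190), but the gripper hides the tip. I'll check this against the expected pixels.

```bash
python3 - <<'E'
from rig import vision
from h import *
S=vision.camera_info("side");C=vision.camera_info("scene")
def pj(c,X):
    p,_=cv2.projectPoints(np.array([X],float),cv2.Rodrigues(np.array(c["R"]))[0],np.array(c["t"]),np.array(c["intrinsics"]),np.array(c["distortion"]));return p[0,0]
T=atz(ray(S,(272.2,183)),.078);p=pj(S,[*T[:2],.065]);print("side spot want",(p-[222,152])*5+2)
T=atz(ray(C,(298.1,169.9)),.078);p=pj(C,[*T[:2],.065]);print("scene spot want",(p-[251,138])*5+2)
g=lambda c,u,v,x,y,z:atz(ray(c,(x+(u+.5)/5-.5,y+(v+.5)/5-.5)),z)
print("spot side",g(S,253,191,222,152,.065),"tipside",g(S,251,156,222,152,.078),"bars scene",g(C,502,190,251-80,138,.060), "sq scene",g(C,555,229,251-80,138,.06))
E
```

```text
side spot want [254.85456767 184.53727911]
scene spot want [237.73277728 189.42374749]
spot side [0.59859943 0.29187659 0.065     ] tipside [0.6023217  0.28517031 0.078     ] bars scene [0.64500384 0.33187235 0.06      ] sq scene [0.59901522 0.33539326 0.06      ]
```

Across their image columns, the side and scene views agree within 1 mm, and so does the wrist measurement. The round spot is under the tip. I'll hold well over a second, then step one pocket diagonally.

```bash
python3 -m creep '0 0 0 0 0 0 15; 0 0 0 0 0 0 15; 0 0 0 0 0 0 15; 0 0 0 0 0 0 15; 0 0 0 0 0 0 15; 0 0 0 0 0 0 15; 0 0 0 0 0 0 15; 0 0 0 0 0 0 15; 0 0 0 0 0 0 15; 0 0 0 0 0 0 15' && python3 -m creep '0 0 0 0 0 0 15; 0 0 0 0 0 0 15; 0 0 0 0 0 0 15; 0 0 0 0 0 0 15; 0.021 -0.022 0 0 0 0 15; 0.021 -0.022 0 0 0 0 15; 0.021 -0.022 0 0 0 0 15; 0.021 -0.022 0 0 0 0 15; 0 0 0 0 0 0 15; 0 0 0 0 0 0 15'
```

```text
time_s: 6.4
ee_pos: [0.5151, 0.3132, 0.1486]
eef_rot: [0.026, 1.0, 0.001, 0.002]
ft_force: [2.1, 2.5, 7.5]
opening: 0.243
grip_force: 39.2
time_s: 7.65
ee_pos: [0.4703, 0.2706, 0.1484]
eef_rot: [0.026, 1.0, 0.001, 0.001]
ft_force: [-1.6, -2.3, 12.1]
opening: 0.246
grip_force: 40.0
```

```bash
python3 -m creep '-0.0016 0.0012 0 0 0 0 15; 0 0 0 0 0 0 15; 0 0 0 0 0 0 15; 0 0 0 0 0 0 60; 0 0 0 0 0 0 60; 0 0 0 0 0 0 60; 0 0 0 0 0 0 60' && python3 -m creep '0 0 -0.08 0 0 0 60; 0 0 -0.08 0 0 0 60; 0 0 -0.08 0 0 0 60;  -0.04 0 -0.05 0 0 0 60; -0.04 0.025 -0.02 0 0 0 60; 0 0.025 0 0 0 0 60; 0 0 0 0 0 0 60; 0 0 0 0 0 0 60'
python3 - <<'E'
from rig import vision
import cv2,pickle
W=vision.camera_info("wrist");im=vision.capture("wrist")[:,:,::-1];pickle.dump(W,open("w3.pkl","wb"))
cv2.imwrite("pics/w3.png",im);cv2.imwrite("pics/w3c.png",cv2.resize(im[180:330,240:400],None,fx=4,fy=4,interpolation=cv2.INTER_CUBIC))
E
```

```text
time_s: 8.52
ee_pos: [0.4704, 0.271, 0.1463]
eef_rot: [0.026, 1.0, -0.0, -0.0]
ft_force: [0.5, 0.2, -0.8]
opening: 0.702
grip_force: 0.0
time_s: 9.52
ee_pos: [0.5109, 0.2937, 0.3006]
eef_rot: [0.026, 1.0, -0.001, -0.001]
ft_force: [-0.1, -0.2, 0.5]
opening: 0.704
grip_force: 0.0
```

View pics/w3c.png

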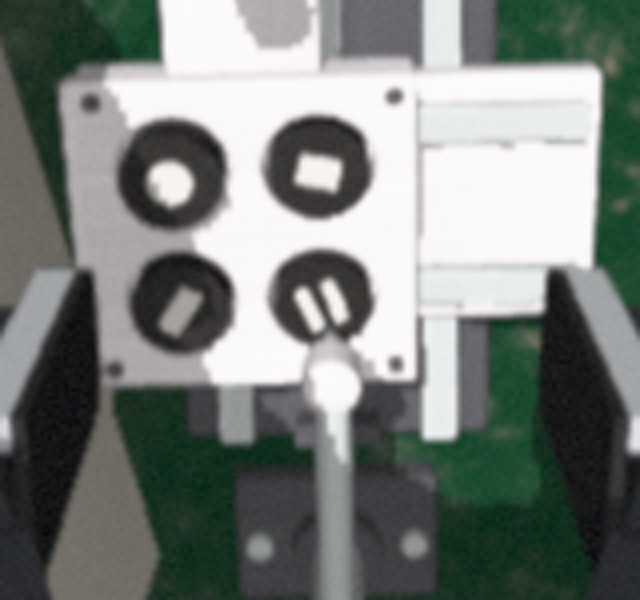

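The stylus tip is at about (328,334), the bars' centre at (321,305), the round spot at (171,184) and the stylus head at (334,385). Screws are at (91,103), (395,97), (114,370) and (396,363).

```bash
python3 - <<'E'
import pickle
from h import *
W=pickle.load(open("w3.pkl","rb"))
f=lambda u,v,z:np.round(atz(ray(W,(240+(u+.5)/4-.5,180+(v+.5)/4-.5)),z)[:2],4)
print("tip",f(328,334,.078),"head",f(334,385,.108),"bars",f(321,305,.060),"bars mount c",f(321,299,.060),"round",f(171,184,.065))
s=[f(*p,.056) for p in((91,103),(395,97),(114,370),(396,363))];c=np.mean(s,0);print(*s,"pocket",c+21.5e-3*np.array([.9996+.027,.9996-.027]))
E
```

```text
tip [0.6013 0.291 ] head [0.5993 0.2925] bars [0.6015 0.289 ] bars mount c [0.5995 0.2891] round [0.5577 0.2478]
[0.5348 0.2254] [0.5374 0.3137] [0.6233 0.2227] [0.6252 0.3113] pocket [0.6022469 0.2891859]
```

The bars are under the tip within about 2 mm, and the hand is clear of everything.

```bash
python3 -c "
from rig import job;print(job.sign_off())"
```

```text
the job is handed in; nothing more can be done
None
```

The job is handed in: the round-spot specimen was held under the pointer for over 1.5 s (about 1 mm off by my measurements), then the two-bar specimen was brought under it (about 2 mm off) and the knob released by about 8.5 s, with the arm clear; sign-off gave no verdict.

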